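# Start the warm-up run of a chamber vacuum packer

## Robot

A 6-joint arm with a two-finger parallel gripper is mounted at the origin on a cart in front of the work surface, level with it; the furniture and walls round the work are solid. World frame = base frame: x ahead of the robot, y to its left, z up, the work surface at z = 0. Lengths are in m, angles in rad, forces in N, time in s.
With the tool pointing down it reaches from about 0.275 to 0.875 m from the base axis. Payload 12.5 kg.
Tool frame: the origin (TCP) lies between the finger pads, 19 mm behind the fingertips; this is the grasp point; z points along the fingers, y is the line along which they close (so a half turn about z gives the same grasp; the last joint's range is limited). The gripper opens to 85 mm and grips with 20 to 120 N. Pads are 22 mm wide; open, the fingers measure 114 mm over their backs; the gripper's body (76 mm by 85 mm) begins 54 mm behind the grasp point. The pads swing forward as they close: fully open they stand 13 mm farther back than shut.
Start: joints at [1.042, 0.351, 1.652, -0, 1.139, -0.085], TCP at [0.236, 0.497, 0.25] pointing down, gripper open.
Joint ranges: [-2.75, 2.75], [-0.79, 2.1], [0.01, 2.65], [-1.57, 4.71], [0.07, 3.14], [-2.87, 2.87]. Speed limits (rad/s): [2.22, 2.22, 2.79, 3.14, 3.14, 3.14].

## Interface

Orientations are given as [roll, pitch, yaw] about the fixed x, y, z axes, in that order (R = Rz(yaw) Ry(pitch) Rx(roll)).
In Python, from plant import telemetry, cams, job, spotter gives the robot as it stands.
- The arm moves only by the shell command python3 -m handwheel 'ROWS' [OPENING]. ROWS is JSON, a list that holds one entry, the list of rows, each a list of 6 numbers: the shift along the tool's x, y, z in mm, then the turn, a rotation vector about the tool's x, y, z in rad. In form: [[[x, y, z, rx, ry, rz], ...]]. A call has exactly 5 rows; each row shifts and turns the commanded pose from where the row before left it, along the tool's axes as they then stand; what a row does not reach is not made up. A row lasts 1/8 s, in which the tool goes at most 62.5 mm and 10.7 degrees, less where a joint would pass 70% of its speed; a pose out of reach is approached as far as the arm can. A call with a gripper value outside its range is refused whole. OPENING is the opening, from 0 (shut) to 1 (fully open), set as the call begins (- or left out, the last holds). The fingers move at their own pace and stop on an object; the grip force is fixed at half the most. Time passes only in rows, so rows that do not move let the fingers close, or fill a call up. It gives the time, the measured TCP pose, the force, the opening and the grip force at its end, in the units of the state.
- telemetry.read_state(): the state, without advancing time (a new reading comes with each control period).
- cams.snapshot(name): name is "scene" or "top" or "wrist"; returns (picture, depth): 480x640x3 uint8, red, green, blue; 480x640 float32, m along the optical axis (not along the pixel's ray), 0 where there is no reading.
- cams.camera_info(name): a dict with "fovy" (degrees; the focal length in pixels is half the picture's height over the tangent of half this angle, whatever the lens; pixels are square), "cx", "cy" (the principal point, pixels), "R" (3x3) and "t" (3): a world point X has camera coordinates R X + t. Camera axes: x right, y down, z forward; pixel columns grow to the right and rows downward; lengths in m; the calibration is good to about 2 mm. A picture is of the moment at which its call begins: read the wrist's pose just before it. camera_info takes no time and is no camera call; for the wrist camera it gives the pose at the moment of the call.
- job.hand_in(): hands the job in; it is judged then, once.
Trained networks look in the newest picture that a camera, given by its name, has taken for a name from the list of things; names that differ only in an ending like _2 or _b are one class to them, and where a whole thing is asked for, a point or a joint stands for the part that bears it (a point fixed in the world has none). Each returns a list of dicts, best first, with "confidence" (0 to 1); they miss things now and then, are a little off and sometimes report something else, mostly with a low value. They report only what shows in the picture. A call takes as long as a camera call.
- spotter.recognise(camera, name): "bbox" ([left, top, right, bottom] as shares, 0 to 1, of the picture: columns of its width, rows of its height, round what is visible of it).
The state is a dict: "clock": time; "joint_pos": joint angles; "joint_vel": joint speeds; "joint_efforts": joint torques, N m; "ee_pos": TCP position; "eef_rot": TCP orientation; "ft_force": force on the tool from outside, world axes, zero at the start; "torque": the same for the moment, N m; "grip_width": finger opening in m; "grip_force": force on a finger pad.
Only numpy, scipy, OpenCV 4.12 (cv2) and the standard library are available. Lean on these libraries where they do the work, as an engineer would, in place of code of your own. Each camera call takes 0.05 s, during which the arm holds its last target. There are 200 camera calls.

## Task

Start the empty warm-up run of the vacuum packer, using only your fingertips and picking nothing up: switch it on by pressing down the raised right-hand end of its rocker switch, then press the long bar-shaped key fully in and let it come back out, and only then ease the spring-loaded lid down fully shut by the pad on its front edge. Do not slam the lid or let it fly up, press the other two keys or disturb the things standing about. The program finishes while holding: keep the fingers pressing the lid shut.

Things in the scene. Friction and masses are not known exactly. Their poses are not given: they have to be found in the camera images.
- packer: chamber vacuum packer, fixed, brushed steel, 350 mm deep (x), 290 mm wide (y); origin at the middle of its underside, x to its back, y to its user's left, z up. The front control panel slopes down 10 degrees to the user, its middle at x = -145, z = 96 mm; on it left to right: gauge, round key, square key, bar key, rocker. Behind it (x > -105 mm) the chamber, rim 128 mm high, under the lid
- rocker_middle (a point): point on the pivot line of the black rocker, in the valley between its halves, 4.5 mm proud of the panel; axes of the packer. Rocker 24 mm (front to back) by 36 mm (y), each half 18 mm long. Off: left half level with the panel, right (-y) end 6.5 mm higher than the pivot; on: right half level. Press 13 to 18 mm right of the pivot
- rocker (a joint): rocker angle, rad: 0 off, 0.36 on. About 2 N at its end moves it, and it stays where it is left
- bar_key_top (a point): middle of the top of the bar key, a white cap 16 mm (x) by 36 mm (y), 7 mm proud of the panel when out; moves with the key; z square out of the sloping panel, x up the slope to the lid, y to the user's left
- bar_key (a joint): how far the bar key is pushed in, m: 0 out, 0.0035 fully in; springs back; 1.8 N starts it, 3.9 N holds it in
- square_key_top (a point): middle of the top of the 16 mm square white key beside it, 54 mm to the left of the bar key; 7 mm proud; leave alone
- square_key (a joint): how far the square key is pushed in, m: 0 out, 0.0035 fully in; as the bar key
- round_key_top (a point): middle of the top of the 18 mm round white key, 100 mm to the left of the bar key; 7 mm proud; leave alone
- round_key (a joint): how far the round key is pushed in, m: 0 out, 0.0035 fully in; as the bar key
- lid: the lid: steel frame 22 mm thick, front bar 34 mm wide and 284 mm long, clear pane; origin under the middle of the front bar, x along the lid to its hinge, z out of its top. It hinges at the packer's back about a line along y through x = 150, z = 131 mm of the packer's frame, 233 mm behind this origin. Starts raised 0.46 to 0.58 rad; springs push it open: about 11 N down on the pad shuts it
- lid_pad (a point): middle of the top of the ribbed black pad, 26 mm (x) by 120 mm (y), on the lid's front bar: 26 mm above and 233 mm in front of the hinge line when the lid is shut; moves with the lid, axes of the lid: its z leans from the vertical by the lid's angle (0 shut, 0.62 rad widest)
- jar_1: screw-top jar, 66 mm wide, 90 mm high, to the left of the packer; origin at the middle of its underside; leave alone
- spice_jar: spice jar, 44 mm wide, 96 mm high, to the right of the packer; origin at the middle of its underside; leave alone
- check_weight1: steel check weight, 22 mm wide, 34 mm high, to the right of the packer; origin at the middle of its underside; leave alone
- pen_1: black and white marker, 135 mm long, 16 mm thick, on the table in front of the packer; origin at the middle of its underside; leave alone
- measure_cup: clear measuring cup, 57 mm wide, 51 mm high, behind the bag sealer; origin at the middle of its underside; leave alone
- funnel: white funnel standing mouth down, 66 mm wide, 68 mm high; origin at the middle of its underside; leave alone
- label_roll: white label roll, 68 mm wide, 40 mm high; origin at the middle of its underside; leave alone

How it is judged:
By the outcome, as a careful person would: the job done as asked, in the order asked, and still so for the second after the job is handed in, while the arm keeps its last pose, push and grip.
It also fails if it takes over 45 s, if anything falls off the work surface, if the arm or the gripper's body presses on something with over 40 N, if the wrist force passes 120 N, or if a joint passes its speed limit or range.

## Working session

There is one attempt and no reset: what is moved stays moved. The work goes in short steps, Python scripts to look and compute and a shell command to move; the robot and the scene stay as the last step left them, time stands still between calls to the robot, and variables do not carry over. Pictures are saved under pics/ and viewed, at most 10 in all, crops included, and the job is handed in when it is done.

```bash
mkdir -p pics; ls
cat > h.py <<'E'
import numpy as np,cv2
from plant import telemetry,cams,job,spotter
def snap(n,f=None):
    p,d=cams.snapshot(n)
    if f: cv2.imwrite('pics/'+f,p[:,:,::-1])
    return p,d,cams.camera_info(n)
def pt(d,ci,u,v,z=None):
    f=240/np.tan(np.radians(ci['fovy'])/2)
    z=d[int(v),int(u)] if z is None else z
    c=np.array([(u-ci['cx'])/f*z,(v-ci['cy'])/f*z,z])
    return np.array(ci['R']).T@(c-np.array(ci['t']))
E
python3 - <<'E'
from h import *
s=telemetry.read_state();print(s)
for n in('scene','top'):
    p,d,ci=snap(n,n+'1.png');print(ci)
    for k in('packer','rocker_middle','bar_key_top','square_key_top','round_key_top','lid_pad','lid'):
        for r in spotter.recognise(n,k)[:2]:
            b=np.array(r['bbox'])*[640,480,640,480];u,v=(b[0]+b[2])/2,(b[1]+b[3])/2
            print(n,k,round(r['confidence'],2),b.round(0),pt(d,ci,u,v).round(4))
print(telemetry.read_state()['clock'])
E
```

```text
pics
{'clock': 0.0, 'joint_pos': array([ 1.04240349e+00,  3.51254194e-01,  1.65245019e+00, -8.86805823e-06,
        1.13910076e+00, -8.46442936e-02]), 'joint_vel': array([-0.00129126, -0.00047758,  0.00077347,  0.0009592 , -0.00189979,
        0.00112835]), 'joint_efforts': array([ 5.11594426e-04, -5.06108844e+01, -2.91395903e+01, -3.31781246e-05,
        4.65522040e-03, -1.08369198e-05]), 'ee_pos': array([0.23596837, 0.49645269, 0.24943865]), 'eef_rot': array([-3.14038382e+00, -9.44872264e-05,  2.69784776e+00]), 'ft_force': array([-0.03349549,  0.74155075,  0.03494935]), 'torque': array([-0.02079424,  0.00567575, -0.03781365]), 'grip_force': 0.0, 'grip_width': 0.08537678895047607}
{'fovy': 44.804888165018816, 'cx': 317.5289821281721, 'cy': 238.06780250428093, 'R': array([[ 0.74220597, -0.67007486,  0.01140078],
       [-0.45548579, -0.5168498 , -0.72484411],
       [ 0.49159231,  0.53279073, -0.68881858]]), 't': array([-0.32723461,  0.45885635,  0.97382743])}
scene packer 0.97 [166. 137. 330. 291.] [0.538  0.348  0.1236]
scene packer 0.63 [201. 233. 208. 239.] [0.4348 0.3789 0.0967]
[... 628 characters left out ...]
, -0.20520467],
       [ 0.20516225, -0.00671153, -0.97870496]]), 't': array([0.1883344 , 0.60324752, 1.22883016])}
top packer 0.57 [128. 137. 319. 340.] [0.5539 0.3766 0.2717]
top rocker_middle 0.6 [128. 141. 318. 341.] [0.5515 0.3793 0.2613]
top bar_key_top 0.68 [265. 276. 282. 290.] [0.4883 0.2934 0.1004]
top bar_key_top 0.52 [249. 292. 256. 299.] [0.4606 0.3407 0.0992]
top square_key_top 0.59 [248. 292. 256. 299.] [0.4606 0.3412 0.1014]
top square_key_top 0.49 [366. 186. 393. 217.] [0.6922 0.0459 0.0302]
top round_key_top 0.51 [229. 301. 241. 309.] [0.4402 0.3778 0.0996]
top lid 0.8 [130. 136. 286. 283.] [0.6216 0.416  0.2384]
top lid 0.29 [248. 295. 254. 299.] [0.458  0.3423 0.1015]
0.8
```

Run:
```python
import cv2,numpy as np
a=cv2.imread('pics/scene1.png')[130:310,140:380];b=cv2.imread('pics/top1.png')[110:350,100:420]
a=cv2.resize(a,(400,300),interpolation=cv2.INTER_CUBIC);b=cv2.resize(b,(800,600),interpolation=cv2.INTER_CUBIC)
cv2.imwrite('pics/topc.png',b)
```

```text
(no output)
```

View pics/topc.png

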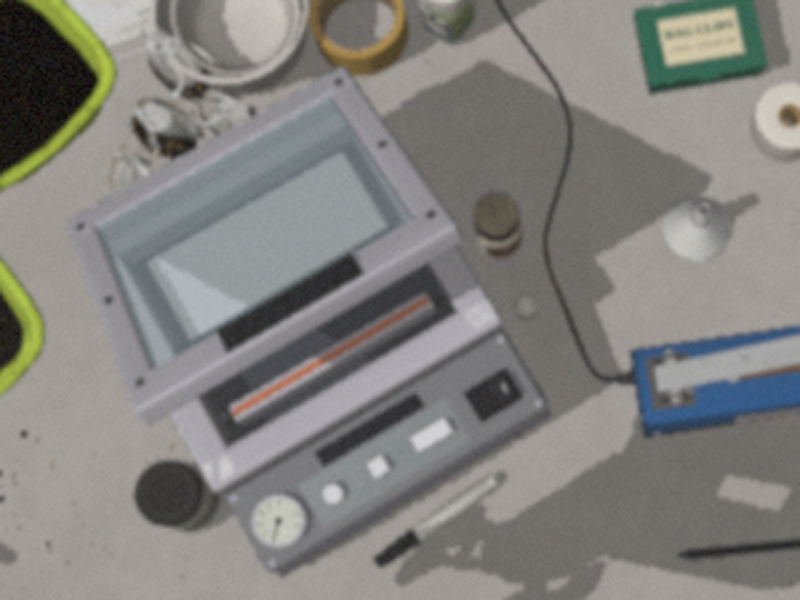

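View pics/scene1.png

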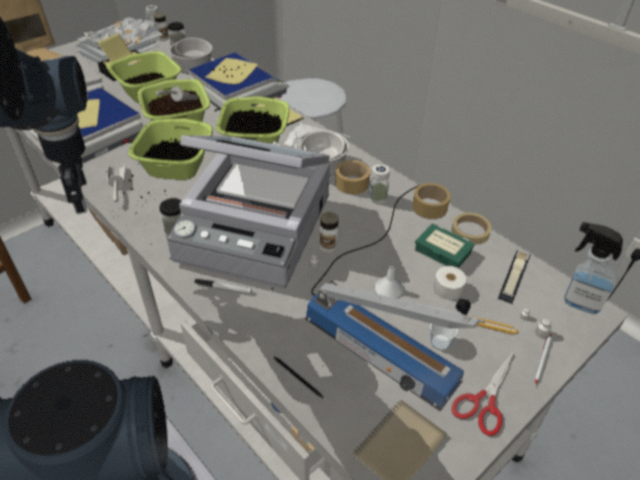

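The top crop shows the gauge, round key, square key, bar key (about 432,433 in the crop) and rocker (about 494,394) along the panel, with the raised lid behind and the pen in front. Next I'll work out the packer's yaw and a viewing move.

```bash
cat >> h.py <<'E'
from scipy.spatial.transform import Rotation as Ro
def Rt(yaw,tilt=0):
    # tool x=packer y, tool y=packer x, tool z into the panel; tilt: tool z leans towards packer +x
    return Ro.from_euler('z',yaw)*Ro.from_euler('y',-tilt)*Ro.from_matrix(np.array([[0,1,0],[1,0,0],[0,0,-1]]).T)
def plan(p,R,n,start=None):
    s=telemetry.read_state()
    p0,R0=start or (s['ee_pos'],Ro.from_euler('xyz',s['eef_rot']))
    rv=(R0.inv()*R).as_rotvec()/n
    for i in range(n):
        print((R0.inv().apply((np.array(p)-p0)/n)*1000).round(2).tolist()+rv.round(4).tolist())
        p0=p0+(np.array(p)-p0)/n if False else p0
        R0=R0*Ro.from_rotvec(rv)
E
python3 - <<'E'
from h import *
ci=cams.camera_info('wrist');s=telemetry.read_state()
R0=Ro.from_euler('xyz',s['eef_rot']);C=-np.array(ci['R']).T@ci['t']
print('cam in tool',R0.inv().apply(C-s['ee_pos']),R0.inv().apply(np.array(ci['R'])[2]),ci['fovy'])
p,d,ci=snap('top')
for n,(u,v) in dict(bar=(272.8,283.2),sq=(251.2,296.4),rd=(233.2,307),rock=(297.6,267.6)).items(): print(n,pt(d,ci,u,v).round(4))
plan([.41,.24,.30],Rt(.518),6)
E
```

```text
cam in tool [ 0.08481241 -0.00041396 -0.12251298] [-3.28393545e-01  5.19696289e-04  9.44540846e-01] 68.40575077333017
bar [0.4882 0.2955 0.0976]
sq [0.459  0.3424 0.1005]
rd [0.4358 0.3808 0.1042]
rock [0.5227 0.2406 0.0975]
[-44.55, -26.2, -8.33, 0.0, -0.0, 0.1015]
[-46.97, -21.55, -8.33, 0.0, -0.0, 0.1015]
[-48.91, -16.68, -8.33, 0.0, -0.0, 0.1015]
[-50.35, -11.64, -8.33, 0.0, -0.0, 0.1015]
[-51.27, -6.48, -8.33, 0.0, -0.0, 0.1015]
[-51.67, -1.25, -8.33, 0.0, -0.0, 0.1015]
```

```bash
python3 -m handwheel '[[[-50,-30,-10,0,0,0.122],[-55,-24,-10,0,0,0.122],[-58,-17,-10,0,0,0.122],[-60,-9,-10,0,0,0.122],[-61,-3,-10,0,0,0.122]]]' 0
python3 -m handwheel '[[[0,0,0,0,0,0],[0,0,0,0,0,0],[0,0,0,0,0,0],[0,0,0,0,0,0],[0,0,0,0,0,0]]]'
python3 - <<'E'
from h import *
print(telemetry.read_state()['ee_pos'],telemetry.read_state()['eef_rot'])
p,d,ci=snap('wrist','w1.png')
for k in('rocker_middle','bar_key_top','square_key_top','round_key_top','lid_pad'):
    for r in spotter.recognise('wrist',k)[:2]:
        b=np.array(r['bbox'])*[640,480,640,480];u,v=(b[0]+b[2])/2,(b[1]+b[3])/2
        print(k,round(r['confidence'],2),b.round(0),pt(d,ci,u,v).round(4))
np.savez('w1.npz',d=d,**ci)
E
```

```text
clock: 1.48
ee_pos: [0.4057, 0.2463, 0.3006]
eef_rot: [3.141, 0.0, 2.084]
ft_force: [0.9, -0.1, 0.0]
grip_width: 0.0001
grip_force: 0.0
clock: 2.1
ee_pos: [0.4045, 0.2486, 0.2999]
eef_rot: [-3.141, -0.0, 2.089]
ft_force: [-0.4, -0.2, 0.9]
grip_width: 0.0
grip_force: 0.0
[0.4044731  0.24858866 0.29988794] [-3.14141253e+00 -3.86532490e-05  2.08912165e+00]
rocker_middle 0.82 [369.   0. 640. 321.] [0.5133 0.369  0.1265]
bar_key_top 0.57 [407. 190. 431. 226.] [0.4862 0.2992 0.0998]
square_key_top 0.85 [412. 142. 432. 161.] [0.4582 0.3429 0.1001]
round_key_top 0.73 [415.  84. 437. 108.] [0.4349 0.3822 0.0987]
lid_pad 0.5 [340.  98. 359. 216.] [0.4156 0.303  0.0148]
```

View pics/w1.png

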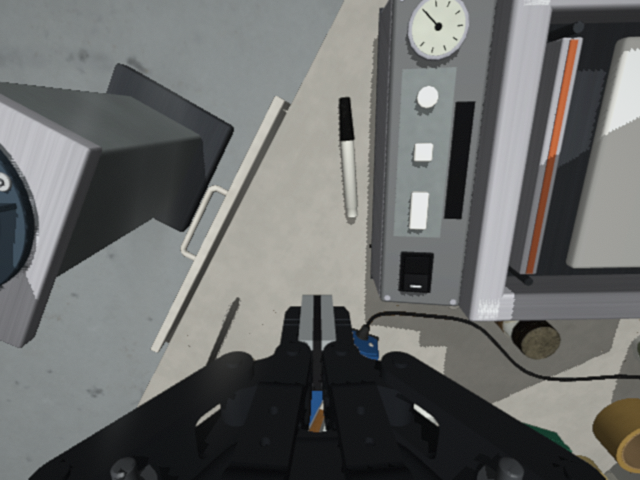

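```bash
python3 - <<'E'
from h import *
z=np.load('w1.npz');d=z['d'];ci=dict(z)
im=cv2.imread('pics/w1.png');g=cv2.cvtColor(im,6)
def blob(m,x0,y0,x1,y1):
    ys,xs=np.nonzero(m[y0:y1,x0:x1]);xs+=x0;ys+=y0
    Z=np.median(d[ys,xs]);q=np.array([pt(d,ci,x,y) for x,y in zip(xs,ys)])
    print((xs.min(),ys.min(),xs.max(),ys.max()),len(xs),xs.mean().round(1),ys.mean().round(1));
    return q
w=g>215
K={}
for n,b in dict(bar=(403,185,436,236),sq=(408,138,440,165),rd=(412,82,444,112)).items():
    q=blob(w,*b);K[n]=np.array([q[:,0].mean(),q[:,1].mean(),np.median(q[:,2])]);print(n,K[n].round(4))
v=K['rd']-K['bar'];print('dist',np.linalg.norm(v[:2]),'yaw',np.arctan2(-v[0],v[1]))
v2=K['sq']-K['bar'];print(np.linalg.norm(v2[:2]),np.arctan2(-v2[0],v2[1]))
q=blob(g<60,398,248,438,298)
yaw=np.arctan2(-v[0],v[1]);Rp=Ro.from_euler('z',yaw)
L=Rp.inv().apply(q-K['bar'])*1000
print('rocker rel bar, min/max',np.percentile(L,[1,50,99],axis=0).round(1))
for y in np.arange(-90,-35,4):
    s=L[abs(L[:,1]-y)<2]
    if len(s):print(y,len(s),np.median(s[:,2]).round(1),s[:,0].min().round(1),s[:,0].max().round(1))
# panel plane
P=np.array([pt(d,ci,u,v) for u in range(394,450,4) for v in (175,180,238,243)]);Q=Rp.inv().apply(P-K['bar'])*1000
A=np.c_[Q[:,:2],np.ones(len(Q))];print('panel',np.linalg.lstsq(A,Q[:,2],rcond=None)[0])
E
python3 - <<'E'
import cv2
im=cv2.imread('pics/w1.png')[170:310,370:470];cv2.imwrite('pics/w1c.png',cv2.resize(im,(420,588),interpolation=cv2.INTER_CUBIC))
E
```

```text
(np.int64(411), np.int64(193), np.int64(427), np.int64(228)) 536 418.9 210.1
bar [0.4865 0.2975 0.1002]
(np.int64(415), np.int64(144), np.int64(431), np.int64(159)) 255 423.3 151.5
sq [0.4577 0.3432 0.1002]
(np.int64(418), np.int64(86), np.int64(437), np.int64(106)) 310 427.4 96.3
rd [0.4355 0.3824 0.1002]
dist 0.09900940713992804 yaw 0.5415086240914934
0.053973650710901114 0.5629566015472391
(np.int64(398), np.int64(252), np.int64(433), np.int64(292)) 1255 415.5 271.4
rocker rel bar, min/max [[-12.9 -87.7  -8.6]
 [  1.6 -64.2  -2. ]
 [ 17.7 -44.3   5.2]]
-90 9 -7.6 -10.0 8.3
-86 40 -4.8 -13.4 18.0
-82 92 2.9 -12.8 18.0
-78 107 1.1 -13.1 17.7
-74 128 -0.0 -13.0 18.2
-70 136 -1.4 -13.4 18.0
-66 121 -2.9 -12.6 17.4
-62 117 -2.5 -12.9 18.0
-58 119 -2.5 -13.1 18.2
-54 116 -2.4 -13.0 17.5
-50 152 -2.7 -12.5 18.0
-46 114 -4.5 -13.0 18.0
panel [ 0.17507849  0.01195886 -6.98291224]
```

View pics/w1c.png

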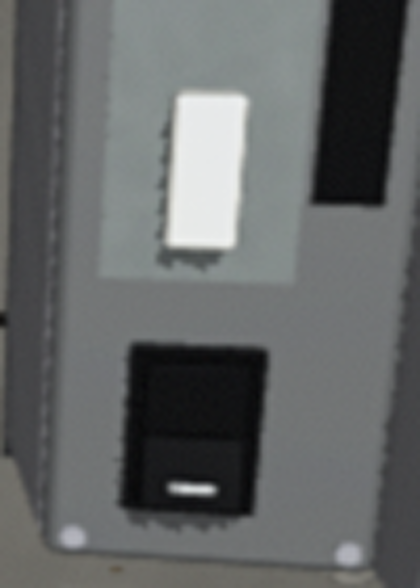

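The wrist picture shows the bar key centred at (419,210), the rocker at about (416,272) with its raised right half marked at row 286, the square key at (423,152) and the round key at (427,96). The depth profile puts the pivot 66 mm right of the bar key.

```bash
cat >> h.py <<'E'
BAR=np.array([.4865,.2975,.1002]);YAW=.54;T=np.radians(10)
def pan(x,y,z,off=.019):  # mm in panel axes at bar key top -> TCP and R
    R=Rt(YAW,T);tip=BAR+(Ro.from_euler('z',YAW)*Ro.from_euler('y',-T)).apply(np.array([x,y,z])/1000)
    return tip-R.as_matrix()[:,2]*off,R
def where(off=.019):
    s=telemetry.read_state();R=Ro.from_euler('xyz',s['eef_rot']);tip=s['ee_pos']+R.as_matrix()[:,2]*off
    print('panel xyz',((Ro.from_euler('z',YAW)*Ro.from_euler('y',-T)).inv().apply(tip-BAR)*1000).round(2),'err rv',(R.inv()*Rt(YAW,T)).as_rotvec().round(4),'F',s['ft_force'].round(1),s['clock'])
E
python3 -c "
from h import *
plan(*pan(2,-81.5,20),5)"
```

```text
[-15.81, 18.5, 32.21, -0.0349, 0.0004, -0.0046]
[-15.9, 17.29, 32.83, -0.0349, 0.0004, -0.0046]
[-15.99, 16.06, 33.4, -0.0349, 0.0004, -0.0046]
[-16.07, 14.81, 33.94, -0.0349, 0.0004, -0.0046]
[-16.15, 13.55, 34.43, -0.0349, 0.0004, -0.0046]
```

```bash
python3 -m handwheel '[[[-16,18.5,32,-0.035,0,-0.0045],[-16,17,33,-0.035,0,-0.0045],[-16,16,33.5,-0.035,0,-0.0045],[-16,15,34,-0.035,0,-0.0045],[-16,13.5,34.5,-0.035,0,-0.0045]]]'
python3 -m handwheel '[[[0,0,0,0,0,0],[0,0,0,0,0,0],[0,0,0,0,0,0],[0,0,0,0,0,0],[0,0,0,0,0,0]]]'
python3 - <<'E'
from h import *
where()
snap('wrist','w2.png')
E
```

```text
clock: 3.02
ee_pos: [0.5251, 0.2245, 0.1379]
eef_rot: [2.965, 0.002, 2.11]
ft_force: [0.4, 0.7, -0.4]
grip_width: 0.0001
grip_force: 0.0
clock: 3.65
ee_pos: [0.5242, 0.225, 0.1394]
eef_rot: [2.966, 0.002, 2.11]
ft_force: [0.6, 0.4, 0.1]
grip_width: 0.0
grip_force: 0.0
panel xyz [  1.98 -81.63  20.42] err rv [0.0011 0.0021 0.    ] F [0.6 0.4 0.1] 3.65
```

View pics/w2.png

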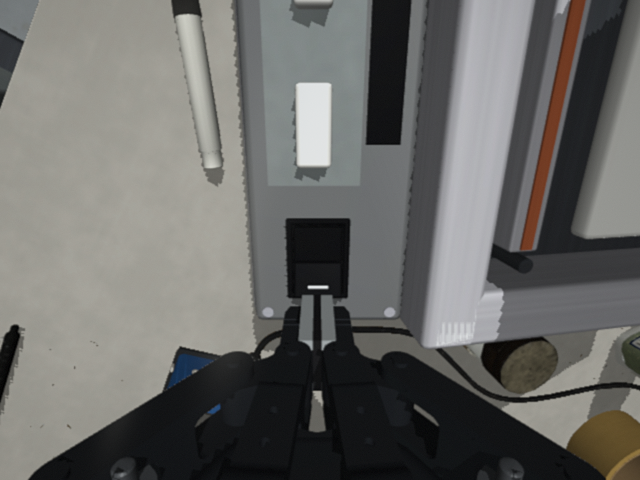

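```bash
python3 -m handwheel '[[[0,0,5,0,0,0],[0,0,5,0,0,0],[0,0,4,0,0,0],[0,0,2,0,0,0],[0,0,2,0,0,0]]]'; python3 -c "
from h import *
where()"
python3 -m handwheel '[[[0,0,1,0,0,0],[0,0,1,0,0,0],[0,0,1,0,0,0],[0,0,1,0,0,0],[0,0,0,0,0,0]]]'; python3 -c "
from h import *
where()"
```

```text
clock: 4.32
ee_pos: [0.5271, 0.2263, 0.1211]
eef_rot: [2.966, 0.002, 2.11]
ft_force: [0.6, -0.9, 1.6]
grip_width: 0.0002
grip_force: 1.1
panel xyz [  1.89 -81.98   1.88] err rv [ 0.0006  0.0022 -0.0002] F [ 0.6 -0.9  1.6] 4.325
clock: 4.95
ee_pos: [0.5276, 0.2267, 0.1177]
eef_rot: [2.966, 0.002, 2.11]
ft_force: [-2.1, -2.2, 7.7]
grip_width: 0.0001
grip_force: 4.5
panel xyz [  1.98 -81.89  -1.59] err rv [ 0.0008  0.0021 -0.0002] F [-2.1 -2.2  7.7] 4.95
```

```bash
python3 -m handwheel '[[[0,0,0.5,0,0,0],[0,0,0.5,0,0,0],[0,0,0.5,0,0,0],[0,0,0,0,0,0],[0,0,0,0,0,0]]]'; python3 -c "
from h import *
where()"
python3 -m handwheel '[[[0,0,-5,0,0,0],[0,0,-10,0,0,0],[0,0,-10,0,0,0],[0,0,0,0,0,0],[0,0,0,0,0,0]]]'
python3 - <<'E'
from h import *
where()
p,d,ci=snap('wrist')
cv2.imwrite('pics/w3.png',cv2.resize(p[60:330,220:430,::-1],(420,540)))
plan(*pan(0,0,17),3)
Rl=Ro.from_euler('z',YAW)*Ro.from_euler('y',-T)
for v in range(215,305,6):print(v,(Rl.inv().apply(pt(d,ci,318,v)-BAR)*1000).round(1))
E
```

```text
clock: 5.58
ee_pos: [0.5278, 0.2268, 0.1174]
eef_rot: [2.966, 0.002, 2.11]
ft_force: [-10.6, -7.1, 24.6]
grip_width: 0.0002
grip_force: 13.4
panel xyz [  2.11 -81.89  -1.9 ] err rv [0.0011 0.0022 0.    ] F [-10.6  -7.1  24.6] 5.575
clock: 6.2
ee_pos: [0.5239, 0.2246, 0.1402]
eef_rot: [2.967, 0.002, 2.11]
ft_force: [-0.2, -0.5, -0.5]
grip_width: 0.0002
grip_force: 0.0
panel xyz [  1.68 -81.79  21.3 ] err rv [ 0.0003  0.002  -0.0003] F [-0.2 -0.5 -0.5] 6.2
[27.25, -0.53, 1.33, -0.0, 0.0006, -0.0001]
[27.25, -0.53, 1.35, -0.0, 0.0006, -0.0001]
[27.24, -0.53, 1.37, -0.0, 0.0006, -0.0001]
215 [  1.7 -43.1  -6.4]
221 [  1.7 -45.1  -2.8]
227 [  1.7 -47.8  -1.5]
233 [  1.7 -49.4   3. ]
239 [  1.7 -52.6   2.3]
245 [  1.7 -56.7  -0.5]
251 [  1.7 -59.8  -0.2]
257 [  1.7 -63.7  -1.9]
263 [  1.7 -67.5  -3.3]
269 [  1.7 -70.5  -2.6]
275 [  1.7 -73.8  -2.4]
281 [  1.7 -77.6  -3.3]
287 [  1.7 -80.7  -2.6]
293 [  1.7 -85.4  -4.9]
299 [  1.6 -70.4  28.9]
```

View pics/w3.png

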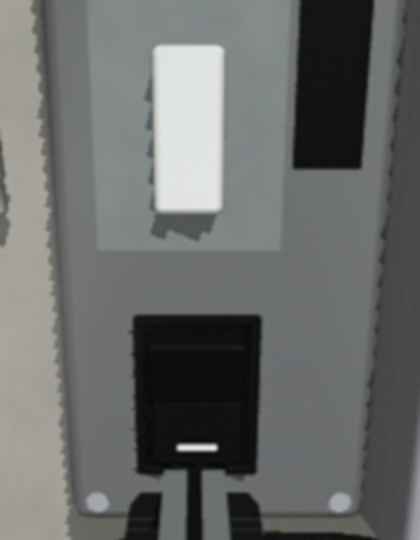

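The rocker is on: its left end is raised 3 mm and its right half is level. Now the bar key.

```bash
python3 -m handwheel '[[[27,-0.5,1,0,0,0],[27,-0.5,1,0,0,0],[28,-0.5,1,0,0,0],[0,0,5,0,0,0],[0,0,5,0,0,0]]]'; python3 -m handwheel '[[[0,0,3,0,0,0],[0,0,2,0,0,0],[0,0,1,0,0,0],[0,0,1,0,0,0],[0,0,0,0,0,0]]]'; python3 -c "
from h import *
where()"
```

```text
clock: 6.88
ee_pos: [0.4828, 0.295, 0.1265]
eef_rot: [2.967, 0.002, 2.11]
ft_force: [-0.4, 0.3, 0.4]
grip_width: 0.0001
grip_force: 0.0
clock: 7.5
ee_pos: [0.4837, 0.296, 0.1202]
eef_rot: [2.967, 0.002, 2.11]
ft_force: [0.2, -1.1, 0.2]
grip_width: -0.0003
grip_force: 0.0
panel xyz [0.32 0.12 1.26] err rv [ 0.0005  0.0021 -0.0003] F [ 0.2 -1.1  0.2] 7.5
```

```bash
python3 -m handwheel '[[[0,0,1,0,0,0],[0,0,1,0,0,0],[0,0,1,0,0,0],[0,0,1,0,0,0],[0,0,0,0,0,0]]]'; python3 -c "
from h import *
where()"
python3 -m handwheel '[[[0,0,0.5,0,0,0],[0,0,0.5,0,0,0],[0,0,0,0,0,0],[0,0,0,0,0,0],[0,0,0,0,0,0]]]'; python3 -c "
from h import *
where()"
```

```text
clock: 8.12
ee_pos: [0.4843, 0.2964, 0.1165]
eef_rot: [2.966, 0.002, 2.11]
ft_force: [-2.5, -1.7, 6.0]
grip_width: -0.0003
grip_force: 3.2
panel xyz [ 0.43  0.13 -2.51] err rv [ 0.0007  0.0021 -0.0002] F [-2.5 -1.7  6. ] 8.125
clock: 8.75
ee_pos: [0.4844, 0.2965, 0.1163]
eef_rot: [2.966, 0.002, 2.11]
ft_force: [-7.1, -4.7, 17.7]
grip_width: -0.0003
grip_force: 9.4
panel xyz [ 0.52  0.14 -2.71] err rv [ 0.0008  0.0021 -0.0001] F [-7.1 -4.7 17.7] 8.75
```

```bash
python3 -m handwheel '[[[0,0,-4,0,0,0],[0,0,-8,0,0,0],[0,0,-13,0,0,0],[0,0,-30,0,0,0],[0,0,-40,0,0,0]]]'
python3 - <<'E'
from h import *
where()
for n in('wrist','top'):
    p,d,ci=snap(n,n+'4.png');np.savez(n+'4.npz',d=d,**ci)
    if n=='wrist':
        Rl=Ro.from_euler('z',YAW)*Ro.from_euler('y',-T)
        for r in spotter.recognise(n,'bar_key_top')[:1]:
            b=np.array(r['bbox'])*[640,480,640,480];u,v=(b[0]+b[2])/2,(b[1]+b[3])/2
            print(b,[(Rl.inv().apply(pt(d,ci,u,v+k)-BAR)*1000).round(1) for k in (-5,0,5)])
    else:
        print(spotter.recognise(n,'lid_pad')[:1])
        im=cv2.imread('pics/top4.png')[180:290,170:290];cv2.imwrite('pics/top4c.png',cv2.resize(im,(600,550),interpolation=cv2.INTER_CUBIC))
E
```

```text
clock: 9.38
ee_pos: [0.4696, 0.2878, 0.2097]
eef_rot: [2.968, 0.002, 2.11]
ft_force: [0.6, 1.1, 1.0]
grip_width: 0.0
grip_force: 0.0
panel xyz [-0.2   0.39 92.24] err rv [-0.0008  0.0019 -0.0003] F [0.6 1.1 1. ] 9.375
[304.192 216.288 331.584 268.08 ] [array([3.3, 5.1, 4.7]), array([3.3, 1.2, 4.3]), array([ 3.3, -2.1,  5.5])]
[{'bbox': [0.1978, 0.2812, 0.4453, 0.5842], 'confidence': 0.59}]
```

View pics/top4c.png

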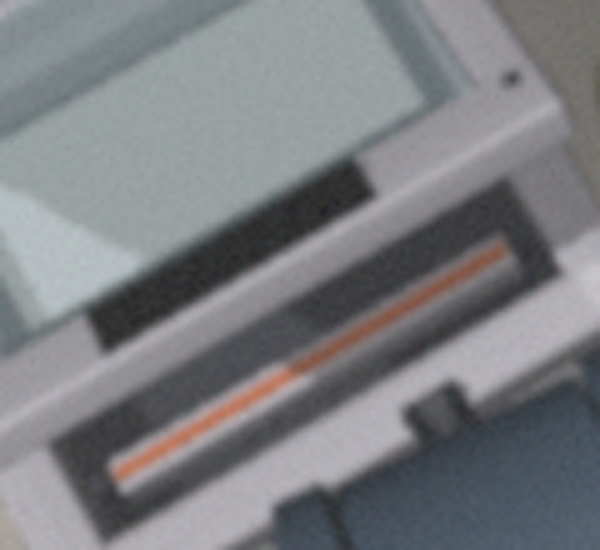

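View pics/wrist4.png

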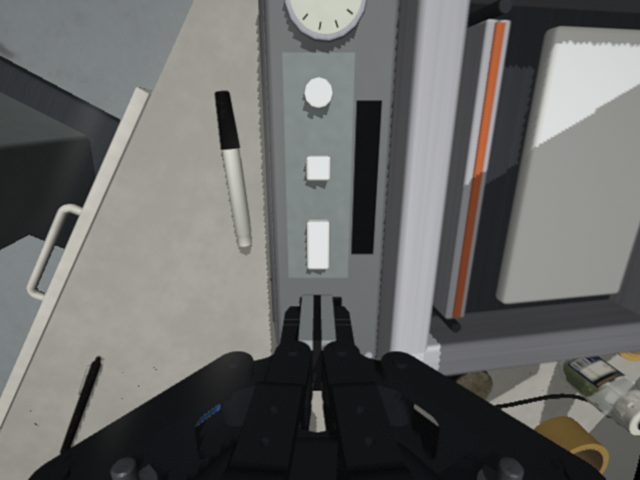

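Run:
```python
from h import *
Rz=Ro.from_euler('z',YAW)
z=np.load('wrist4.npz');d=z['d'];ci=dict(z)
Rl=Rz*Ro.from_euler('y',-T)
for u,v in((318,235),(318,250),(340,235),(340,250),(295,240)):print((Rl.inv().apply(pt(d,ci,u,v)-BAR)*1000).round(1))
z=np.load('top4.npz');d=z['d'];ci=dict(z)
m=np.zeros((480,640),np.uint8);c=np.array([[355,160],[375,190],[105,350],[90,315]])/5+[170,180]
cv2.fillPoly(m,[c.round().astype(int)],1)
ys,xs=np.nonzero(m);P=np.array([pt(d,ci,u,v) for u,v in zip(xs,ys)])
L=Rz.inv().apply(P-BAR)*1000;print('pad',len(L),np.median(L,0).round(1),L[:,1].min(),L[:,1].max(),L[:,2].std())
Lc=[(Rz.inv().apply(pt(d,ci,u,v,np.median(d[ys,xs]))-BAR)*1000).round(1) for u,v in c];print(Lc)
A=np.c_[L[:,:2],np.ones(len(L))];print(np.linalg.lstsq(A,L[:,2],rcond=None)[0])
# lid side bars: right bar in the top picture
for u,v in((282,215),(272,196),(253,168),(236,142),(155,262),(143,231),(133,205)):print((u,v),(Rz.inv().apply(pt(d,ci,u,v)-BAR)*1000).round(1))
```

```text
[3.4 6.7 4.7]
[ 3.4 -4.2  5.5]
[19.2  4.7 -1. ]
[19.5 -6.7 -1. ]
[-13.1   0.9  -1.5]
pad 519 [117.6  38.2 179.2] -22.708180232041027 96.88826415352109 3.4813769372295202
[array([123. , -21.6, 187.1]), array([109.4, -22.3, 184.8]), array([112. ,  97.7, 171.6]), array([126.2,  95.8, 174.3])]
[-5.25666200e-01  1.76059109e-03  2.40815201e+02]
(282, 215) [116.9 -97.1  25.6]
(272, 196) [123.8 -89.7 172.4]
(253, 168) [213.9 -90.6 114. ]
(236, 142) [307.3 -92.6  54.4]
(155, 262) [127.1 167.6 171.9]
(143, 231) [213.2 168.4 114.8]
(133, 205) [294.1 168.9  61.9]
```

The bar key is back out, 6 to 7 mm above the panel. The pad and hinge agree with the lid raised about 0.575 rad. I'll go up first, then over the pad with the tool square to it.

```bash
cat >> h.py <<'E'
H=np.array([298,38.2,30.8])/1000
def lidpose(th,gap):  # tip gap (mm) above pad, tool square to lid
    M=Ro.from_euler('z',YAW)
    q=H+Ro.from_euler('y',th).apply(np.array([-.233,0,.026+.019+gap/1000]))
    return BAR+M.apply(q),Rt(YAW,-th)
def wherelid():
    s=telemetry.read_state();R=Ro.from_euler('xyz',s['eef_rot']);q=Ro.from_euler('z',YAW).inv().apply(s['ee_pos']-BAR)-H
    r=(Rt(YAW).inv()*R).as_rotvec();tt=R.as_matrix()[:,2];th=r[0]
    l=Ro.from_euler('y',-th).apply(q)*1000+[233,0,-45]
    print('tool th',r.round(4),'tip rel pad at that th',l.round(1),'F',s['ft_force'].round(1),s['clock'])
E
python3 - <<'E'
from h import *
a=(BAR+Ro.from_euler('z',YAW).apply([-.02,.038,.24]),Rt(YAW,0))
plan(*a,5);print();plan(*lidpose(.575,25),5,start=a);print(lidpose(.575,25)[0])
E
```

```text
[7.47, 4.35, -25.77, 0.0353, 0.0004, -0.0001]
[7.48, 3.44, -25.91, 0.0353, 0.0004, -0.0001]
[7.49, 2.53, -26.01, 0.0353, 0.0004, -0.0001]
[7.5, 1.61, -26.08, 0.0353, 0.0004, -0.0001]
[7.51, 0.69, -26.12, 0.0353, 0.0004, -0.0001]

[0.04, 32.11, 4.75, 0.115, 0.0, -0.0]
[0.04, 32.44, 1.03, 0.115, 0.0, -0.0]
[0.04, 32.34, -2.7, 0.115, 0.0, -0.0]
[0.04, 31.82, -6.39, 0.115, 0.0, -0.0]
[0.04, 30.88, -10.0, 0.115, 0.0, -0.0]
[0.58739949 0.40251941 0.31645697]
```

```bash
python3 -m handwheel '[[[7.5,4,-26,0.035,0,0],[7.5,3.5,-26,0.035,0,0],[7.5,2.5,-26,0.035,0,0],[7.5,1.5,-26,0.035,0,0],[7.5,0.5,-26,0.035,0,0]]]'; python3 -m handwheel '[[[0,32,5,0.115,0,0],[0,32.5,1,0.115,0,0],[0,32.5,-3,0.115,0,0],[0,32,-6.5,0.115,0,0],[0,31,-10,0.115,0,0]]]';python3 -m handwheel '[[[0,0,0,0,0,0],[0,0,0,0,0,0],[0,0,0,0,0,0],[0,0,0,0,0,0],[0,0,0,0,0,0]]]'
python3 - <<'E'
from h import *
wherelid();print(telemetry.read_state()['joint_pos'].round(2))
p,d,ci=snap('wrist','w5.png')
E
```

```text
clock: 10.2
ee_pos: [0.4489, 0.3197, 0.339]
eef_rot: [-3.138, 0.002, 2.11]
ft_force: [0.7, -0.2, 0.1]
grip_width: 0.0002
grip_force: 0.0
clock: 10.82
ee_pos: [0.585, 0.4008, 0.3148]
eef_rot: [-2.577, 0.002, 2.11]
ft_force: [0.7, -0.3, 0.4]
grip_width: -0.0002
grip_force: 0.0
clock: 11.45
ee_pos: [0.5841, 0.4003, 0.318]
eef_rot: [-2.584, 0.002, 2.11]
ft_force: [-0.6, -0.0, -1.1]
grip_width: -0.0001
grip_force: 0.0
tool th [ 0.5576 -0.0018  0.0011] tip rel pad at that th [-2.9 -0.2 28.3] F [-0.6 -0.  -1.1] 11.45
[ 0.54  0.95  0.56 -0.    2.19 -0.  ]
```

View pics/w5.png

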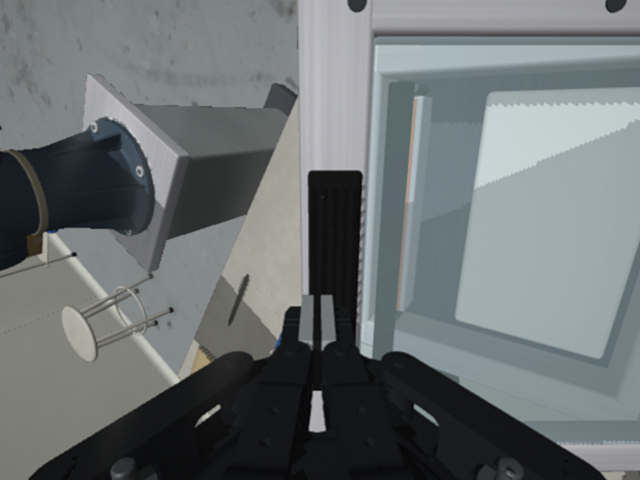

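Run:
```python
from h import *
im=cv2.imread('pics/w5.png');g=cv2.cvtColor(im,6)
p,d,ci=snap('wrist')
s=telemetry.read_state();R=Ro.from_euler('xyz',s['eef_rot'])
f=lambda u,v:(R.inv().apply(pt(d,ci,u,v)-s['ee_pos'])*1000)
for v in(185,210,235):
    c=[u for u in range(300,375) if g[v,u]<60];print(v,c[0],c[-1],f(c[0]+2,v).round(1),f(c[-1]-2,v).round(1))
print('far end',f(335,173).round(1))
# lid frame: front bar + hinge-ward points
for u,v in((340,20),(340,100),(306,120),(366,120),(366,200),(560,20),(480,17),(600,25)):print((u,v),f(u,v).round(1))
```

```text
185 309 361 [54.4 -2.2 42.2] [54.3 20.4 43.1]
210 309 360 [42.3 -2.2 42.4] [42.1 20.5 43.4]
235 309 359 [29.4 -2.3 43.3] [29.4 20.4 43.2]
far end [60.   9.  42.5]
(340, 20) [122.6  10.2  46. ]
(340, 100) [91.8 11.  48. ]
(306, 120) [83.3 -4.4 47. ]
(366, 120) [83.2 23.  47.9]
(366, 200) [45.8 24.9 48.8]
(560, 20) [123.2 103.1  48.5]
(480, 17) [124.3  69.2  48.4]
(600, 25) [121.5 120.9  49.1]
```

```bash
python3 -m handwheel '[[[0,5,5,0.008,0,0],[0,4,5,0.007,0,0],[0,0,5,0,0,0],[0,0,4,0,0,0],[0,0,2,0,0,0]]]'; python3 -m handwheel '[[[0,0,1,0,0,0],[0,0,1,0,0,0],[0,0,1,0,0,0],[0,0,1,0,0,0],[0,0,0.5,0,0,0]]]'
python3 - <<'E'
from h import *
wherelid()
E
```

```text
clock: 12.18
ee_pos: [0.5811, 0.3984, 0.2942]
eef_rot: [-2.568, 0.002, 2.11]
ft_force: [0.9, 0.2, 0.0]
grip_width: 0.0001
grip_force: 0.0
clock: 12.8
ee_pos: [0.5791, 0.3972, 0.2905]
eef_rot: [-2.568, 0.002, 2.11]
ft_force: [-0.2, -0.3, 2.0]
grip_width: -0.0
grip_force: 0.8
tool th [ 0.5741 -0.0017  0.0011] tip rel pad at that th [ 5.9 -0.3 -1.9] F [-0.2 -0.3  2. ] 12.8
```

```bash
python3 -m handwheel '[[[0,-0.4,2.5,-0.01,0,0],[0,-0.7,3.5,-0.015,0,0],[0,-0.7,3.5,-0.015,0,0],[0,-0.7,3.5,-0.015,0,0],[0,-0.7,3.5,-0.015,0,0]]]'
python3 - <<'E'
from h import *
wherelid()
E
```

```text
clock: 13.42
ee_pos: [0.5694, 0.3914, 0.278]
eef_rot: [-2.639, 0.002, 2.11]
ft_force: [3.6, 1.7, 0.8]
grip_width: -0.0001
grip_force: 1.2
tool th [ 0.5026 -0.0018  0.0011] tip rel pad at that th [ 5.7 -0.3 -2.3] F [3.6 1.7 0.8] 13.425
```

```bash
python3 -m handwheel '[[[0,-0.8,4.2,-0.017,0,0],[0,-0.8,4.2,-0.017,0,0],[0,-0.8,4.2,-0.017,0,0],[0,-0.8,4.2,-0.017,0,0],[0,-0.8,4.2,-0.017,0,0]]]'
python3 - <<'E'
from h import *
wherelid()
p,d,ci=snap('wrist')
s=telemetry.read_state();R=Ro.from_euler('xyz',s['eef_rot'])
f=lambda u,v:(R.inv().apply(pt(d,ci,u,v)-s['ee_pos'])*1000).round(1)
g=cv2.cvtColor(p,cv2.COLOR_RGB2GRAY)
for v in (215,240):
    c=[u for u in range(290,390) if g[v,u]<60];print(c[0],c[-1],f(c[0]+3,v),f(c[-1]-3,v))
print(f(560,60),f(340,60))
E
```

```text
clock: 14.05
ee_pos: [0.5582, 0.3846, 0.261]
eef_rot: [-2.724, 0.002, 2.11]
ft_force: [4.3, 2.6, 2.5]
grip_width: -0.0001
grip_force: 2.0
tool th [ 0.4174 -0.0018  0.001 ] tip rel pad at that th [ 5.1 -0.3 -3.8] F [4.3 2.6 2.5] 14.05
290 347 [46.1 -9.6 19.5] [45.7 11.7 20.8]
290 346 [34.7 -9.9 20.6] [35.1 11.5 19.5]
[104.3  89.5  21.4] [104.7   9.   24.1]
```

```bash
python3 -m handwheel '[[[0,-0.8,4,-0.02,0,0],[0,-0.8,4,-0.02,0,0],[0,-0.8,4,-0.02,0,0],[0,-0.8,4,-0.02,0,0],[0,-0.8,4,-0.02,0,0]]]';python3 -m handwheel '[[[0,-0.8,4,-0.018,0,0],[0,-0.8,4,-0.018,0,0],[0,-0.8,4,-0.018,0,0],[0,-0.8,4,-0.018,0,0],[0,-0.8,4,-0.018,0,0]]]'
python3 - <<'E'
from h import *
wherelid()
p,d,ci=snap('wrist')
s=telemetry.read_state();R=Ro.from_euler('xyz',s['eef_rot'])
f=lambda u,v:(R.inv().apply(pt(d,ci,u,v)-s['ee_pos'])*1000).round(1)
g=cv2.cvtColor(p,cv2.COLOR_RGB2GRAY)
for v in (215,240):
    c=[u for u in range(290,390) if g[v,u]<60];print(c[0],c[-1],f(c[0]+3,v),f(c[-1]-3,v))
print(f(560,60),f(340,60))
E
```

```text
clock: 14.72
ee_pos: [0.5488, 0.379, 0.2439]
eef_rot: [-2.825, 0.002, 2.11]
ft_force: [3.5, 2.2, 5.1]
grip_width: -0.0
grip_force: 2.9
clock: 15.35
ee_pos: [0.5411, 0.3744, 0.2263]
eef_rot: [-2.916, 0.002, 2.11]
ft_force: [4.6, 3.8, 5.6]
grip_width: 0.0002
grip_force: 3.6
tool th [ 0.2255 -0.0018  0.0008] tip rel pad at that th [ 5.4 -0.3  0.6] F [4.6 3.8 5.6] 15.35
290 348 [46.  -9.9 19.9] [46.1 11.8 19.7]
290 347 [ 35.2 -10.1  19.4] [35.  11.6 19.9]
[104.7  91.   24.3] [104.8   8.7  24.7]
```

```bash
python3 -m handwheel '[[[0,-0.8,4,-0.017,0,0],[0,-0.8,4,-0.017,0,0],[0,-0.8,4,-0.017,0,0],[0,-0.8,4,-0.017,0,0],[0,-0.8,4,-0.017,0,0]]]';python3 -m handwheel '[[[0,-0.8,4,-0.017,0,0],[0,-0.8,4,-0.017,0,0],[0,-0.7,3.5,-0.015,0,0],[0,-0.6,3,-0.013,0,0],[0,-0.5,2.5,-0.01,0,0]]]'
python3 - <<'E'
from h import *
wherelid()
p,d,ci=snap('wrist')
s=telemetry.read_state();R=Ro.from_euler('xyz',s['eef_rot'])
f=lambda u,v:(R.inv().apply(pt(d,ci,u,v)-s['ee_pos'])*1000).round(1)
g=cv2.cvtColor(p,cv2.COLOR_RGB2GRAY)
for v in (215,240):
    c=[u for u in range(290,390) if g[v,u]<60];print(c[0],c[-1],f(c[0]+3,v),f(c[-1]-3,v))
print(f(560,60),f(340,60))
E
```

```text
clock: 16.02
ee_pos: [0.5346, 0.3705, 0.2078]
eef_rot: [-3.001, 0.002, 2.11]
ft_force: [5.7, 4.2, 6.9]
grip_width: -0.0
grip_force: 4.1
clock: 16.65
ee_pos: [0.5303, 0.3679, 0.1918]
eef_rot: [-3.074, 0.002, 2.11]
ft_force: [5.8, 4.1, 9.4]
grip_width: 0.0001
grip_force: 4.6
tool th [ 0.0671 -0.0018  0.0007] tip rel pad at that th [ 5.2 -0.3  0.6] F [5.8 4.1 9.4] 16.65
290 349 [ 46.1 -10.1  19.4] [45.9 12.  20.3]
290 348 [ 34.9 -10.4  20. ] [34.8 11.9 20.2]
[104.7  90.7  24.2] [104.7   8.5  24.2]
```

```bash
python3 -m handwheel '[[[0,0.2,2.5,-0.011,0,0],[0,0.2,2.5,-0.011,0,0],[0,0,2.5,-0.011,0,0],[0,0,2,-0.009,0,0],[0,0,2,-0.009,0,0]]]';python3 -m handwheel '[[[0,0,1.2,-0.006,0,0],[0,0,1.2,-0.005,0,0],[0,0,1,-0.005,0,0],[0,0,1,0,0,0],[0,0,0.7,0,0,0]]]'
python3 - <<'E'
from h import *
wherelid()
E
```

```text
clock: 17.32
ee_pos: [0.5281, 0.3665, 0.1795]
eef_rot: [-3.118, 0.002, 2.11]
ft_force: [-6.5, -3.6, 11.8]
grip_width: -0.0002
grip_force: 5.9
clock: 17.95
ee_pos: [0.5277, 0.3663, 0.1747]
eef_rot: [-3.133, 0.002, 2.11]
ft_force: [-11.2, -7.0, 18.5]
grip_width: 0.0001
grip_force: 9.2
tool th [ 0.0089 -0.002   0.0005] tip rel pad at that th [ 5.3 -0.4 -3.3] F [-11.2  -7.   18.5] 17.95
```

```bash
python3 -m handwheel '[[[0,-0.4,0.5,0,0,0],[0,-0.4,0.3,0,0,0],[0,-0.2,0,0,0,0],[0,0,0,0,0,0],[0,0,0,0,0,0]]]'
python3 - <<'E'
from h import *
wherelid()
p,d,ci=snap('wrist','w6.png')
Rz=Ro.from_euler('z',YAW)
for u,v in((340,60),(340,120),(560,60),(600,60)):print((Rz.inv().apply(pt(d,ci,u,v)-BAR)*1000+[0,0,100.2]).round(1))
snap('scene','s6.png')
cv2.imwrite('pics/s6c.png',cv2.resize(cv2.imread('pics/s6.png')[100:320,100:380],(700,550)))
E
```

```text
clock: 18.58
ee_pos: [0.5276, 0.3662, 0.1745]
eef_rot: [-3.135, 0.002, 2.11]
ft_force: [-7.8, -3.7, 18.0]
grip_width: 0.0002
grip_force: 8.8
tool th [ 0.0063 -0.002   0.0004] tip rel pad at that th [ 5.3 -0.4 -2.9] F [-7.8 -3.7 18. ] 18.575
[ 78.9 142.5 149.9]
[ 79.3 121.2 150.3]
[160.5 142.3 150.5]
[174.4 142.1 151.7]
```

View pics/s6c.png

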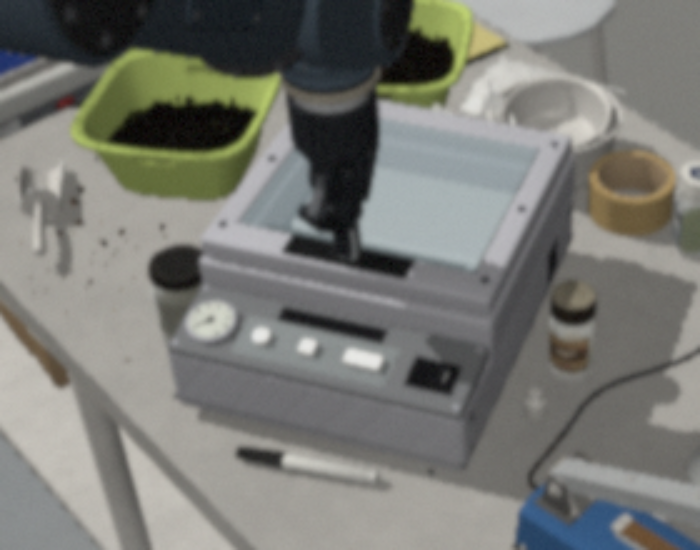

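```bash
python3 -m handwheel '[[[0,-0.2,0.4,0,0,0],[0,-0.2,0.4,0,0,0],[0,0,0,0,0,0],[0,0,0,0,0,0],[0,0,0,0,0,0]]]'
python3 - <<'E'
from h import *
wherelid()
E
```

```text
clock: 19.3
ee_pos: [0.5275, 0.3662, 0.1741]
eef_rot: [-3.136, 0.002, 2.11]
ft_force: [-6.7, -3.4, 19.9]
grip_width: 0.0003
grip_force: 9.9
tool th [ 0.0051 -0.0019  0.0005] tip rel pad at that th [ 5.3 -0.4 -3. ] F [-6.7 -3.4 19.9] 19.3
```

```bash
python3 -m handwheel '[[[0,-0.1,0.5,0,0,0],[0,-0.1,0.5,0,0,0],[0,0,0.5,0,0,0],[0,0,0,0,0,0],[0,0,0,0,0,0]]]'
python3 - <<'E'
from h import *
wherelid()
E
```

```text
clock: 19.92
ee_pos: [0.5275, 0.3662, 0.1733]
eef_rot: [-3.137, 0.002, 2.11]
ft_force: [-7.6, -4.7, 24.0]
grip_width: 0.0
grip_force: 12.2
tool th [ 0.0046 -0.002   0.0005] tip rel pad at that th [ 5.2 -0.4 -3.8] F [-7.6 -4.7 24. ] 19.925
```

```bash
python3 -m handwheel '[[[0,0,0,0,0,0],[0,0,0,0,0,0],[0,0,0,0,0,0],[0,0,0,0,0,0],[0,0,0,0,0,0]]]'
python3 - <<'E'
from h import *
wherelid()
print(job.hand_in())
E
```

```text
clock: 20.55
ee_pos: [0.5275, 0.3662, 0.1733]
eef_rot: [-3.137, 0.002, 2.11]
ft_force: [-7.8, -4.4, 23.1]
grip_width: -0.0
grip_force: 12.2
tool th [ 0.0045 -0.002   0.0004] tip rel pad at that th [ 5.3 -0.3 -3.8] F [-7.8 -4.4 23.1] 20.55
the job is handed in; nothing more can be done
None
```

I handed the job in at 20.6 s: the rocker is on, the bar key was pressed fully in and came back out, and the lid was then eased down. The fingers still hold it shut with about 23 N against the 11 N needed; I judged it shut from that force, the height readings and the picture, as I never felt a hard stop.

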